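Clip the power supply onto the trainer's rail and lock the row with the end stop

ROBOT

A 6-joint arm with a two-finger parallel gripper is mounted at the origin on the work surface. World frame = base frame: x ahead of the robot, y to its left, z up, the work surface at z = 0. Lengths are in m, angles in rad, forces in N, time in s.
With the tool pointing down it reaches from about 0.325 to 0.875 m from the base axis. Payload 4.4 kg.
Tool frame: the origin (TCP) lies midway between the tips of the shut fingers; the grasp point (between the pads) lies 19 mm behind it; z points along the fingers, y is the direction in which the jaws open and shut (so a half turn about z gives the same grasp; the last joint's range is limited). The gripper opens to 85 mm and grips with 20 to 120 N. Pads are 22 mm wide; open, the fingers measure 114 mm over their backs; the gripper's body (76 mm by 85 mm) begins 54 mm behind the grasp point. The pads swing forward as they close: fully open they stand 13 mm farther back than shut.
Start: joints at [1.056, 0.207, 1.542, -0, 1.393, -0.15], TCP at [0.205, 0.537, 0.208] pointing down, gripper open.
Joint ranges: [-2.73, 2.73], [-0.86, 2.22], [0.23, 2.46], [-1.11, 4.25], [0.08, 2.63], [-2.82, 2.82]. Speed limits (rad/s): [2.79, 2.79, 3.14, 3.14, 3.14, 3.14].

INTERFACE

Orientations are given as a unit quaternion [w, x, y, z].
In Python, from bench import manip gives the robot as it stands.
- The arm moves only by the shell command python3 -m crank 'ROWS'. ROWS is JSON, a list of rows, each a list of 7 numbers: the shift along the world's x, y, z in mm, then the turn, a rotation vector about the world's x, y, z in degrees, then the opening in per cent of the stroke, from 0 (shut) to 100 (fully open). In form: [[tx, ty, tz, rx, ry, rz, fingers], ...]. A call has 1 to 20 rows; each row is the pose to reach, as a shift and turn from the pose commanded when the call began; what a row does not reach only later rows make up. A row lasts 1/8 s, in which the tool goes at most 62.5 mm and 10.7 degrees, less where a joint would pass 70% of its speed; a pose out of reach is approached as far as the arm can. A call with a gripper value outside its range is refused whole. The fingers move at their own pace and stop on an object; the grip force is fixed at half the most. Time passes only in rows, so rows that repeat a pose let the fingers close. It gives the time, the measured TCP pose, the force and the opening at its end, in the units of the state.
- manip.get_state(): the state, without advancing time (a new reading comes with each control period).
- manip.read_camera(name): name is "side" or "top" or "wrist"; returns a dict with "frame" (480x640x3 uint8, red, green, blue), "range_z" (480x640 float32, m along the optical axis (not along the pixel's ray), 0 where there is no reading), "fx", "fy", "cx", "cy" (pixels), "R" (3x3) and "t" (3): a world point X has camera coordinates R X + t; the wrist camera has in their place "mount" (4x4, takes a point from camera to tool coordinates, whose origin is the TCP and whose axes are the flange's). Camera axes: x right, y down, z forward; pixel columns grow to the right and rows downward; lengths in m; the calibration is good to about 2 mm. A picture is of the moment at which its call begins: read the wrist's pose just before it.
- manip.hand_in(): hands the job in, once; it reports no verdict.
The state is a dict: "clock": time; "q": joint angles; "joint_velocities": joint speeds; "effort": joint torques, N m; "tool_pos": TCP position; "tcp_rot": TCP orientation; "wrist_force": force on the tool from outside, world axes, zero at the start; "ft_torque": the same for the moment, N m; "opening": finger opening in m.
Only numpy, scipy, OpenCV 4.12 (cv2) and the standard library are available. Lean on these libraries where they do the work, as an engineer would, in place of code of your own. Each camera call takes 0.05 s, during which the arm holds its last target. There are 200 camera calls.

TASK

Clip the loose light-grey module into the gap on the sloping trainer's rail: hook its lip behind the rail's upper edge with its foot end still raised, then rock it down flat until the orange sprung foot clicks behind the lower edge. Then lift the yellow tab of the end stop out of its slot, slide the stop along so that it pushes the module up against the black unit, and let the tab drop fully into the slot there. Do not disturb the canister, the tablet or the screwdriver.

Things in the scene. Friction and masses are not known exactly. Their poses are not given: they have to be found in the camera images.
- rail: Steel top-hat rail on the face of a grey trainer that slopes 30 deg, low towards the robot. Origin: on the rail's front face, mid-width. x up the slope across the rail, y along it (to the left), z out of the slope. 35 mm wide, 345 long, 15 deep. Flanges 2.3 mm thick (z 0 to -2.3) overhang the 27 mm channel by 4 mm each side. White panel at z -22. Floor slots 18 mm long every 25 mm. mm throughout.
- rail_gap (a point): Good place in the gap to clip the module on: on the rail's front face, mid-width, 41 mm right of the rail's origin; axes as the rail's. The free gap runs from the parked end stop (rail y -118 mm) to the black unit (rail y +36.5 mm). A grey wiring duct (top 8 mm out from the rail's front) lies down the slope at rail x -123 to -87; low lamps up the slope at rail x +68 to +98, below the rail's front.
- neighbour_face (a point): Right-hand side face of the fixed black unit left of the gap (90 x 72 mm, standing 50 mm out from the rail's front); the point is at rail x 0, y +36.5, z +20 mm; axes as the rail's. The module must end up side by side with it, touching or nearly.
- module_center (a point): Centre of the loose light-grey module (90 x 54 x 60 mm, 0.2 to 0.4 kg), lying on its back left or right of the trainer. x to its upper (lip) end, y across its 54 mm width between flat sides, z out of its front (blue label). Back at z -30; front at z +30 for x within 22, z +14 at the ends. Seated on the rail: this point at rail x 0, z +20 mm, axes parallel to the rail's.
- module_lip (a point): Inner corner of the hooking groove in the module's back, at x +18, z -20 from module_center. Seating face at z -20; full-width lip, 3 mm thick, juts 3.2 mm towards the foot (to x +14.8); the groove between is 5.2 mm wide at the tip, 3.8 at the wall. Hooked: this point is within 2 mm of the rail's upper front edge (rail x +17.5, z 0). The foot clears the rail when raised 18 to 25 deg.
- foot_tip (a point): Tip of the orange foot's ramped nose, 22 mm wide, at x -14.5, z -23 from module_center: it holds behind the rail's lower flange (rail x -17.5). To hook: raise the foot end about 22 deg, hold the module 6 mm up the slope of the hooked place, come straight in until the flange is level with the groove, draw 6 mm down the slope, then turn it about the rail's upper edge until flat.
- foot (a joint): Travel in m of the orange sprung foot at the lower end of the module's back, along the module's length: 0 = sprung out, positive = pushed back (to 0.006). Rocking the module down makes the rail's edge push it back 3 mm, then it springs out behind the flange: the click. Spring 4 N at rest, 6 N when back; 6 to 15 N of push at the foot end does it.
- tab_grip (a point): Grip centre of the yellow lift-up tab on the black end stop, 40 mm out from the rail's front when down; axes as the rail's. Block 18 mm thick (x), 26 wide (y), from 24 mm under to 19 mm over this point (z). Black carriage 62 (x) by 44 mm (y), its top 25 mm under this point. Free room for fingers on the uphill and downhill sides. Moves only along rail y and z.
- tab (a joint): Lift of the yellow tab in m along the rail's z: 0 = down, its steel tooth (12 mm long) 5 mm deep in an 18 mm slot of the rail's floor; above 0.006 the tooth is clear and the stop can be slid; at most 0.016. A spring presses it down with 3 N, 4.5 N at 10 mm.
- stop (a joint): Travel of the end stop in m along the rail's +y: 0 where parked (up to 3 mm play), slots at every 0.025. The slot next to the fitted module is at 0.100: there it can stand from 0.097 to 0.1005, where stop, module and black unit touch. It drags with 1.5 N; pushing the module along the rail takes some 2 to 5 N more.
- canister_center (a point): Centre of a stainless steel canister, 104 mm across, 150 mm high, with a yellow ruler and pencils standing up to 240 mm; beside the trainer, on the other side from the module. Leave alone.
- tablet: Black tablet lying flat, 130 x 200 x 9 mm, origin under its centre, left of the trainer. Leave alone.
- screwdriver_grip (a point): Handle middle of a screwdriver 190 mm long, 26 mm thick, lying right of the trainer. Leave alone.
Not all that is in view belongs to the job. What is meant by the part that bears module_center is not green or red, and is the larger of those in its own colour.

How it is judged:
On the way, in this order (a step that is already met when the one before it is completed fails the run):
1. the module's lip is hooked behind the rail's upper edge while its lower end is still raised by 8 degrees or more (x of module_lip in the frame of rail between 0.015 and 0.0205 m and z of module_lip in the frame of rail between -0.002 and 0.004 m and angle between the z axis of module_center and the z axis of rail, either way round above 0.14 rad and angle between the y axis of module_center and the y axis of rail, either way round below 0.12 rad), for 0.1 s.
2. the module is rocked flat onto the rail and its foot has sprung out behind the lower edge (angle between the z axis of module_center and the z axis of rail, either way round below 0.06 rad and z of module_center in the frame of rail between 0.017 and 0.0225 m and x of module_center in the frame of rail between -0.003 and 0.003 m and value of joint foot below 0.0015 m), for 0.2 s.
3. the yellow tab is lifted clear of its slot (value of joint tab above 0.0055 m), for 0.1 s.
4. the end stop has dropped into the slot next to the module, which stands against the black unit (value of joint stop between 0.0955 and 0.1025 m and value of joint tab below 0.002 m and y of module_center in the frame of neighbour_face above -0.032 m), for 0.2 s.
At the end, for the whole second after the job is handed in: The module sits flat on the rail (within 3.5 degrees and 2.5 mm) with its foot sprung out behind the lower edge, its side within 5 mm of the black unit; the end stop stands in the slot at 0.100 (4.5 mm short of it to 2.5 mm past it) with its tab down to within 2 mm (all of step 2 and all of step 4 and angle between the y axis of module_center and the y axis of rail, either way round below 0.06 rad); the robot touches nothing.
It fails at once if the canister is moved by more than 20 mm or tipped (distance of canister_center from where it was at the start of the episode above 0.02 m or angle between canister_center's own z axis and vertical above 0.3 rad).
It fails at once if the tablet is moved by more than 20 mm (distance of tablet from where it was at the start of the episode above 0.02 m).
It fails at once if the screwdriver is moved by more than 20 mm (distance of screwdriver_grip from where it was at the start of the episode above 0.02 m).
It also fails if it takes over 61 s, if anything falls off the work surface, if the arm or the gripper's body presses on something with over 40 N, if the wrist force passes 120 N, or if a joint passes its speed limit or range.

## Working session

There is one attempt and no reset: what is moved stays moved. The work goes in short steps, Python scripts to look and compute and a shell command to move; the robot and the scene stay as the last step left them, time stands still between calls to the robot, and variables do not carry over. Pictures are saved under pics/ and viewed, about 8 in all and at most 12, crops included, and the job is handed in when it is done.

```bash
ls; mkdir -p pics; python3 - <<'E'
from bench import manip
import cv2,numpy as np
for n in("side","top"):
    c=manip.read_camera(n); cv2.imwrite(f"pics/{n}0.png",c["frame"][:,:,::-1]); np.savez(f"{n}0.npz",**c)
    print(n,c["fx"],c["cx"],c["cy"],np.round(c["R"],4).tolist(),np.round(c["t"],4).tolist())
print(manip.get_state())
E
```

```text
pics
side 587.1926146487 315.6100542574234 244.63777430210172 [[0.9948, -0.102, 0.0076], [-0.0494, -0.5439, -0.8377], [0.0896, 0.8329, -0.5461]] [-0.4463, 0.1038, 1.569]
top 541.1002197150104 319.85318540858424 239.91382759217257 [[-0.02, -0.9997, -0.0147], [-0.9898, 0.0219, -0.1409], [0.1412, 0.0117, -0.9899]] [-0.0248, 0.4836, 1.4348]
{'clock': 0.1, 'q': array([ 1.05553084e+00,  2.07376840e-01,  1.54286993e+00, -1.09355219e-05,
        1.39350766e+00, -1.50488294e-01]), 'joint_velocities': array([ 0.00093787, -0.00235801, -0.0036934 ,  0.00065806,  0.00234717,
       -0.0014985 ]), 'effort': array([-8.45397062e-04, -3.84089792e+01, -2.92550290e+01, -3.09080224e-04,
        4.85033321e-03, -1.19983102e-05]), 'tool_pos': array([0.20475337, 0.53649196, 0.20719016]), 'tcp_rot': array([-3.48109252e-04,  1.81378005e-01,  9.83412859e-01, -1.02331314e-03]), 'wrist_force': array([-0.06740408, -0.19927689,  0.35941738]), 'ft_torque': array([-0.00785568, -0.03604372,  0.02043228]), 'opening': 0.08525516818825954}
```

View pics/top0.png

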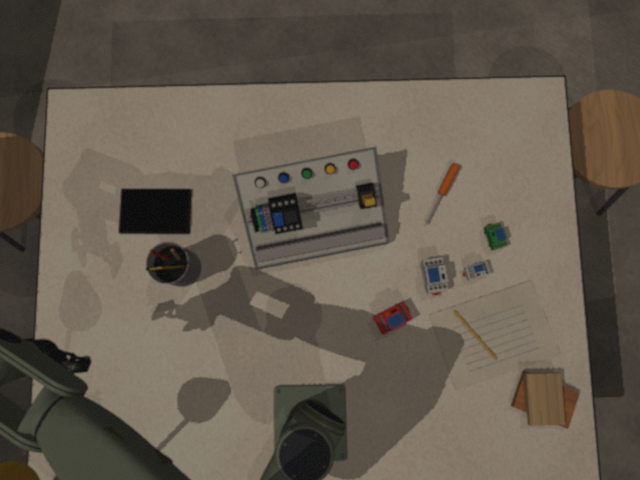

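View pics/side0.png

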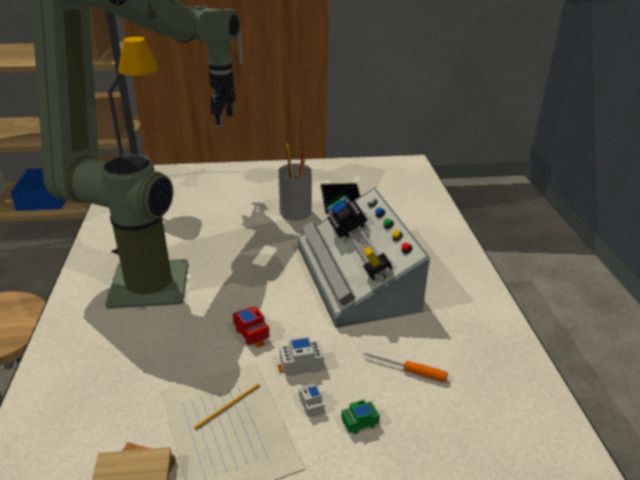

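Top view: candidates are light-grey large (435,273), light-grey small (478,269), red (393,317) and green (497,235). The large grey one fits, being neither red nor green and the larger of its colour. Next an enlarged crop and rough poses.

```bash
cat > h.py <<'E'
import numpy as np,cv2
from bench import manip
from scipy.spatial.transform import Rotation as Ro
def rot(q): return Ro.from_quat(np.r_[q[1:],q[0]]).as_matrix()
def snap(n,tag):
    s=manip.get_state(); c=manip.read_camera(n)
    if n=="wrist":
        T=np.eye(4);T[:3,:3]=rot(s["tcp_rot"]);T[:3,3]=s["tool_pos"]
        M=T@np.array(c["mount"]); c["R"]=M[:3,:3].T; c["t"]=-M[:3,:3].T@M[:3,3]
    np.savez(tag+".npz",**c); cv2.imwrite(f"pics/{tag}.png",c["frame"][:,:,::-1]); return dict(c)
def load(tag): return dict(np.load(tag+".npz"))
def cloud(c):
    v,u=np.mgrid[:480,:640]; z=c["range_z"]
    P=np.stack([(u-c["cx"])/c["fx"]*z,(v-c["cy"])/c["fy"]*z,z],-1)
    W=(P-c["t"])@c["R"]; W[z<=0]=np.nan; return W
def proj(c,X):
    p=np.asarray(X)@c["R"].T+c["t"]; return np.stack([p[...,0]/p[...,2]*c["fx"]+c["cx"],p[...,1]/p[...,2]*c["fy"]+c["cy"]],-1)
def ray_plane(c,uv,n,d):
    "points where pixel rays meet plane n.X=d"
    uv=np.atleast_2d(uv); r=np.c_[(uv[:,0]-c["cx"])/c["fx"],(uv[:,1]-c["cy"])/c["fy"],np.ones(len(uv))]@c["R"]
    o=-c["R"].T@c["t"]; return o+r*((d-o@n)/(r@n))[:,None]
E
python3 - <<'E'
from h import *
c=load("top0");W=cloud(c)
def at(u,v): return np.round(np.nanmedian(W[v-1:v+2,u-1:u+2].reshape(-1,3),0),4)
for n,p in dict(mod=(435,273),neigh=(286,212),tabY=(369,198),panelTL=(245,180),panelTR=(370,158),panelBL=(256,255),panelBR=(378,238),rail1=(310,206),rail2=(345,199),table=(400,400),scr=(449,178)).items(): print(n,at(*p))
# module blob: points above table
m=(W[...,2]>.03); sub=np.zeros_like(m); sub[245:300,412:457]=1
pts=W[m&sub]; print(len(pts),np.nanmax(pts[:,2]),pts.mean(0))
r=cv2.minAreaRect((pts[:,:2]*1000).astype(np.float32)); print(r)
a=cv2.resize(c["frame"][240:300,390:510],None,fx=6,fy=6,interpolation=2)
b=cv2.resize(load("side0")["frame"][330:440,240:400],None,fx=4.5,fy=4.5,interpolation=2)
b=b[:240,:720]
cv2.imwrite("pics/crop1.png",np.vstack([a,b])[:,:,::-1])
E
```

```text
mod [ 0.3846 -0.3368  0.0589]
neigh [0.5332 0.0452 0.1782]
tabY [ 0.5628 -0.1596  0.1823]
panelTL [0.6225 0.1499 0.1577]
panelTR [ 0.6733 -0.1683  0.1536]
panelBL [0.4408 0.1322 0.0824]
panelBR [ 0.4809 -0.1913  0.0472]
rail1 [ 0.5604 -0.0122  0.1156]
rail2 [ 0.5774 -0.1033  0.1132]
table [ 0.0529 -0.2395  0.0005]
scr [ 0.6494 -0.3955  0.0257]
732 0.06945305599308524 [ 0.38176423 -0.33773519  0.05111384]
((382.79522705078125, -339.7948303222656), (90.0923080444336, 56.69609069824219), 6.564145565032959)
```

View pics/crop1.png

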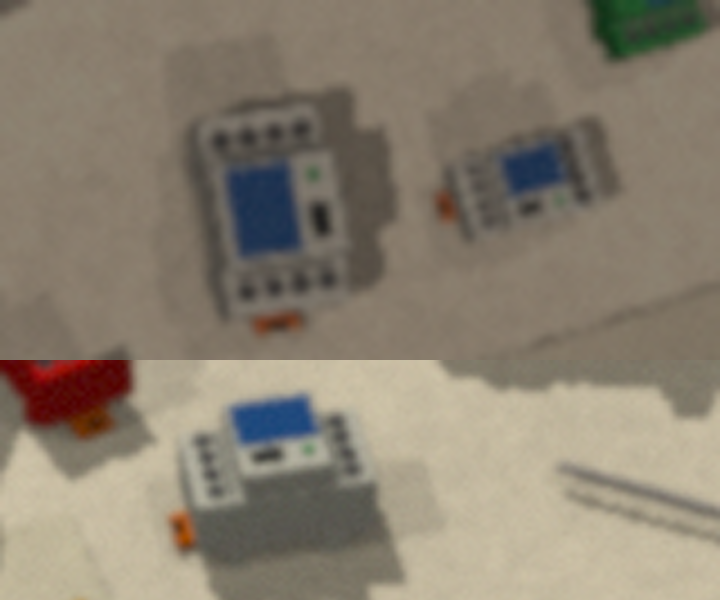

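The crop confirms the larger grey module, lying on its back with the blue label up at top (435,273). Its orange foot faces the robot and its lip end points away. Now I work out a wrist view over the rail.

```bash
cat >> h.py <<'E'
def rows(P,R,s=None):
    "shift mm and rotvec deg from the current pose to pose (P,R)"
    s=s or manip.get_state(); R0=rot(s["tcp_rot"])
    return np.round((P-s["tool_pos"])*1000,1),np.round(np.degrees(Ro.from_matrix(R@R0.T).as_rotvec()),2)
def railR(yaw,slope=30): return Ro.from_euler("ZY",[yaw,-slope],degrees=True).as_matrix()
DOWN=np.diag([-1.,1,-1]) # tool in object axes: z=-z, y=y, x=-x
E
python3 - <<'E'
from h import *
print(np.round(np.array(manip.read_camera("wrist")["mount"]),3).tolist(), manip.read_camera("wrist")["fx"])
R=railR(10)
g=np.array([.565,-.05,.115]); P=g+R[:,2]*.24
print(P,rows(P,R@DOWN))
c=load("top0");W=cloud(c)
m=(W[...,2]>.1)&(W[...,1]>.2)&(W[...,1]<.4); print("can",np.nanmean(W[m],0),np.nanmax(W[m][:,2]))
# plane fit to panel
A=W[215:262,255:385].reshape(-1,3); 
from numpy.linalg import lstsq
B=W[165:260,240:380].reshape(-1,3);B=B[np.isfinite(B).all(1)]
best=0;rng=np.random.default_rng(0)
for _ in range(400):
    p=B[rng.choice(len(B),3,0)];n=np.cross(p[1]-p[0],p[2]-p[0]);n/=np.linalg.norm(n)+1e-12;i=abs((B-p[0])@n)<.004
    if i.sum()>best:best=i.sum();I=i
Q=B[I];u,s,v=np.linalg.svd(Q-Q.mean(0));n=v[2]*np.sign(v[2][2]);print(best,n,np.degrees(np.arccos(n[2])),np.degrees(np.arctan2(-n[1],-n[0])),Q.mean(0))
E
```

```text
[[0.0, -0.954, -0.299, 0.077], [1.0, 0.0, 0.0, -0.001], [-0.0, -0.299, 0.954, -0.166], [0.0, 0.0, 0.0, 1.0]] 363.7749293244155
[ 0.44682307 -0.07083778  0.3228461 ] (array([ 241.9, -607.5,  115.3]), array([ -2.8 , -30.24,  30.21]))
can [0.15506471 0.31679336 0.57019358] 0.7170341620761722
5473 [-0.50102336 -0.0918603   0.86054476] 30.622196539923277 10.389523863783664 [ 0.57008234 -0.01230176  0.11144138]
```

```bash
python3 -m crank '[[0,0,60,0,0,0,100],[0,0,120,0,0,0,100],[0,0,180,0,0,0,100],[20,-50,200,0,0,4,100],[40,-100,200,0,0,8,100],[65,-160,200,0,0,12,100],[90,-220,200,0,-4,16,100],[115,-280,200,-1,-8,20,100],[140,-340,200,-1,-12,24,100],[165,-400,190,-2,-17,28,100],[190,-460,175,-3,-22,30,100],[215,-520,150,-3,-27,30,100],[230,-570,125,-3,-30,30,100],[242,-608,105,-3,-30,30,100],[242,-608,105,-3,-30,30,100],[242,-608,105,-3,-30,30,100]]'
python3 - <<'E'
from h import *
c=snap("wrist","w1"); print(manip.get_state()["clock"])
E
```

```text
clock: 2.2
tool_pos: [0.447, -0.0707, 0.3134]
tcp_rot: [0.256, -0.082, 0.963, 0.022]
wrist_force: [0.0, 0.8, 0.3]
opening: 0.0856
2.25
```

View pics/w1.png

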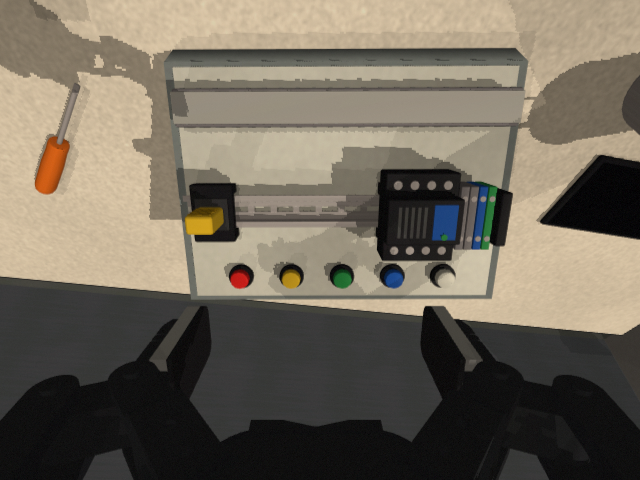

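Wrist view: rail runs horizontally at rows about 193–226. The yellow tab is at (205,221), the end stop at (214,212) and the black unit at (420,215), whose right face is at column about 379. Next, measure the rail frame from depth.

```bash
python3 - <<'E'
from h import *
c=load("w1");W=cloud(c)
B=W[130:262,190:495].reshape(-1,3);B=B[np.isfinite(B).all(1)]
rng=np.random.default_rng(0);best=0
for _ in range(500):
    p=B[rng.choice(len(B),3,0)];n=np.cross(p[1]-p[0],p[2]-p[0]);n/=np.linalg.norm(n)+1e-12;i=abs((B-p[0])@n)<.003
    if i.sum()>best:best=i.sum();I=i
Q=B[I];o=Q.mean(0);n=np.linalg.svd(Q-o)[2][2];n*=np.sign(n[2]);print("panel n",n,"slope",np.degrees(np.arccos(n[2])),"yaw",np.degrees(np.arctan2(-n[1],-n[0])),"rms",((Q-o)@n).std(),best)
h=(W-o)@n*1000  # height above panel mm
print("profile col 300..340 rows185-232:",[(r,round(float(np.nanmedian(h[r,290:350])),1)) for r in range(184,234,2)])
# rail edges by intensity in image too
g=cv2.cvtColor(c["frame"],cv2.COLOR_RGB2GRAY).astype(float)
print("int",[(r,int(np.median(g[r,290:350]))) for r in range(184,234)])
# edges of depth per column, h crossing 11
up=[];lo=[]
for u in range(245,372,3):
    col=h[:,u]; 
    a=[r for r in range(180,215) if col[r-1]<14<=col[r]]; b=[r for r in range(210,240) if col[r-1]>=14>col[r]]
    if a: lo.append((u,a[0]-.5))
    if b: up.append((u,b[-1]-.5))
for nm,l in(("lo",lo),("up",up)):
    l=np.array(l);k=np.polyfit(l[:,0],l[:,1],1);res=l[:,1]-np.polyval(k,l[:,0]);l=l[abs(res)<1.2];k=np.polyfit(l[:,0],l[:,1],1);print(nm,len(l),k,res.std())
    uv=np.array([[245,np.polyval(k,245)],[370,np.polyval(k,370)]])
    P=ray_plane(c,uv,n,o@n+.022);d=P[0]-P[1] if P[0][1]>P[1][1] else P[1]-P[0];print(P,"yaw",np.degrees(np.arctan2(-d[0],d[1])))
    np.savez(nm+".npz",P=P)
# tab/neighbor heights
print("neigh h",np.nanmedian(h[200:230,420:430]),"tab h",np.nanpercentile(h[205:235,185:225],95))
E
```

```text
bash:   569 Killed                     python3 - <<'E'
from h import *
c=load("w1");W=cloud(c)
B=W[130:262,190:495].reshape(-1,3);B=B[np.isfinite(B).all(1)]
rng=np.random.default_rng(0);best=0
for _ in range(500):
    p=B[rng.choice(len(B),3,0)];n=np.cross(p[1]-p[0],p[2]-p[0]);n/=np.linalg.norm(n)+1e-12;i=abs((B-p[0])@n)<.003
    if i.sum()>best:best=i.sum();I=i
Q=B[I];o=Q.mean(0);n=np.linalg.svd(Q-o)[2][2];n*=np.sign(n[2]);print("panel n",n,"slope",np.degrees(np.arccos(n[2])),"yaw",np.degrees(np.arctan2(-n[1],-n[0])),"rms",((Q-o)@n).std(),best)
h=(W-o)@n*1000  # height above panel mm
print("profile col 300..340 rows185-232:",[(r,round(float(np.nanmedian(h[r,290:350])),1)) for r in range(184,234,2)])
# rail edges by intensity in image too
g=cv2.cvtColor(c["frame"],cv2.COLOR_RGB2GRAY).astype(float)
print("int",[(r,int(np.median(g[r,290:350]))) for r in range(184,234)])
# edges of depth per column, h crossing 11
up=[];lo=[]
for u in range(245,372,3):
    col=h[:,u]; 
    a=[r for r in range(180,215) if col[r-1]<14<=col[r]]; b=[r for r in range(210,240) if col[r-1]>=14>col[r]]
    if a: lo.append((u,a[0]-.5))
    if b: up.append((u,b[-1]-.5))
for nm,l in(("lo",lo),("up",up)):
    l=np.array(l);k=np.polyfit(l[:,0],l[:,1],1);res=l[:,1]-np.polyval(k,l[:,0]);l=l[abs(res)<1.2];k=np.polyfit(l[:,0],l[:,1],1);print(nm,len(l),k,res.std())
    uv=np.array([[245,np.polyval(k,245)],[370,np.polyval(k,370)]])
    P=ray_plane(c,uv,n,o@n+.022);d=P[0]-P[1] if P[0][1]>P[1][1] else P[1]-P[0];print(P,"yaw",np.degrees(np.arctan2(-d[0],d[1])))
    np.savez(nm+".npz",P=P)
# tab/neighbor heights
print("neigh h",np.nanmedian(h[200:230,420:430]),"tab h",np.nanpercentile(h[205:235,185:225],95))
E
```

```bash
cat > m1.py <<'E'
from h import *
import sys
c=load("w1");W=cloud(c)
B=W[130:262,190:495].reshape(-1,3);B=B[np.isfinite(B).all(1)]
rng=np.random.default_rng(0);best=0
for _ in range(300):
    p=B[rng.choice(len(B),3,0)];n=np.cross(p[1]-p[0],p[2]-p[0]);n/=np.linalg.norm(n)+1e-12;i=abs((B-p[0])@n)<.003
    if i.sum()>best:best=i.sum();I=i
Q=B[I];o=Q.mean(0);n=np.linalg.eigh(np.cov(Q.T))[1][:,0];n*=np.sign(n[2]);print("panel n",n,"slope",np.degrees(np.arccos(n[2])),"yaw",np.degrees(np.arctan2(-n[1],-n[0])),"rms",((Q-o)@n).std(),best)
h=(W-o)@n*1000
print("prof",[(r,round(float(np.nanmedian(h[r,290:350])),1)) for r in range(184,236,2)])
g=cv2.cvtColor(c["frame"],cv2.COLOR_RGB2GRAY).astype(float)
print("int",[(r,int(np.median(g[r,250:330]))) for r in range(186,234)])
up=[];lo=[]
for u in range(245,372,3):
    col=h[:,u]
    a=[r for r in range(180,215) if col[r-1]<14<=col[r]]; b=[r for r in range(210,240) if col[r-1]>=14>col[r]]
    if a: lo.append((u,a[0]-.5))
    if b: up.append((u,b[-1]-.5))
for nm,l in(("lo",lo),("up",up)):
    l=np.array(l);k=np.polyfit(l[:,0],l[:,1],1);res=l[:,1]-np.polyval(k,l[:,0]);l=l[abs(res)<1.2];k=np.polyfit(l[:,0],l[:,1],1);print(nm,len(l),k,res.std())
    uv=np.array([[245,np.polyval(k,245)],[370,np.polyval(k,370)]])
    P=ray_plane(c,uv,n,o@n+.022);d=P[0]-P[1];d*=np.sign(d[1]);print(P,"yaw",np.degrees(np.arctan2(-d[0],d[1])))
    np.savez(nm+".npz",P=P)
print("neigh h",np.nanmedian(h[200:230,420:430]),"tab h",np.nanpercentile(h[205:235,185:225],95))
E
python3 m1.py
```

```text
panel n [-0.49045014 -0.087622    0.86705308] slope 29.882026487595876 yaw 10.129382737086452 rms 0.0008058162723372732 23593
prof [(184, -0.2), (186, 0.0), (188, -0.2), (190, 0.2), (192, 0.1), (194, -0.1), (196, 21.5), (198, 21.4), (200, 21.4), (202, 8.8), (204, 8.7), (206, 8.9), (208, 0.4), (210, 0.7), (212, 8.7), (214, 8.8), (216, 8.9), (218, 8.7), (220, 15.8), (222, 21.7), (224, 21.5), (226, 21.5), (228, 0.1), (230, 0.0), (232, 0.1), (234, 0.3)]
int [(186, 111), (187, 111), (188, 111), (189, 111), (190, 111), (191, 111), (192, 111), (193, 111), (194, 107), (195, 110), (196, 145), (197, 145), (198, 144), (199, 143), (200, 142), (201, 142), (202, 143), (203, 143), (204, 144), (205, 143), (206, 137), (207, 133), (208, 110), (209, 109), (210, 105), (211, 100), (212, 130), (213, 130), (214, 122), (215, 90), (216, 88), (217, 88), (218, 84), (219, 69), (220, 63), (221, 90), (222, 141), (223, 145), (224, 143), (225, 143), (226, 146), (227, 162), (228, 176), (229, 177), (230, 176), (231, 176), (232, 176), (233, 176)]
lo 41 [-1.35154578e-16  1.94500000e+02] 1.4104786246939265e-14
[[ 0.55912294 -0.12793695  0.12138738]
 [ 0.53639655  0.00268109  0.12173206]] yaw 9.87015591636498
up 43 [-1.08728481e-02  2.30220930e+02] 0.2641751564236824
[[ 0.59053655 -0.12465903  0.1394878 ]
 [ 0.56584796  0.00931831  0.13906204]] yaw 10.44101109745123
neigh h 71.6418909867179 tab h 81.59864567522249
```

```bash
cat >> m1.py <<'E'
print("-----")
lo=np.load("lo.npz")["P"];up=np.load("up.npz")["P"]
R=railR(10.13)
mid=(lo.mean(0)+up.mean(0))/2; print("width",(up.mean(0)-lo.mean(0))@R[:,0])
L=(W-mid)@R*1000
f=L[195:232,300:470].reshape(-1,3); s=f[(f[:,2]>15)&(f[:,2]<45)&(f[:,1]<f[:,1].min()+300)]
top=f[(f[:,2]>47)&(f[:,2]<53)]
hist=np.histogram(s[:,1],bins=np.arange(20,140,4));print("side",[(int(b),int(k)) for k,b in zip(*hist) if k>8]);print("top ymin",np.percentile(top[:,1],[0,.5,2]))
t=L[180:250,170:245].reshape(-1,3);t2=t[(t[:,2]>56)&(t[:,2]<62)];print("tab top x",np.percentile(t2[:,0],[1,50,99]),"y",np.percentile(t2[:,1],[1,50,99]),np.median(t2[:,2]))
ca=t[(t[:,2]>11)&(t[:,2]<18)];print("carriage x",np.percentile(ca[:,0],[1,99]),"y",np.percentile(ca[:,1],[1,99]),np.median(ca[:,2]))
print("mid",mid)
E
python3 m1.py|sed -n '/-----/,$p'
```

```text
-----
width 0.03555721046710404
side []
top ymin [75.39788713 75.92131002 76.77689002]
tab top x [-8.56075081 -0.33555858  8.80197168] y [-111.32189354  -98.83766656  -86.57651452] 58.6651946316576
carriage x [-30.0537461   28.94559498] y [-119.96905383  -78.75508814] 12.19600834280804
mid [ 0.562976   -0.06014914  0.13041732]
```

Rail frame is consistent: slope 29.9°, yaw 10.1°, tab top at z 58.7 (expected 59), gap 153.4 mm. Move over the module.

```bash
cat >> h.py <<'E'
RR=railR(10.13); RO=np.array([0.562976,-0.06014914,0.13041732])+RR[:,1]*.0392
E
python3 - <<'E'
from h import *
Rm=Ro.from_euler("Z",8,degrees=True).as_matrix()
print(rows(np.array([.37,-.339,.25]),Rm@DOWN), RO)
E
```

```text
(array([ -77.3, -269. ,  -64.1]), array([-4.54, 29.5 , -1.84])) [ 0.55608142 -0.02156022  0.13041732]
```

```bash
python3 -m crank '[[-15,-50,0,-1,6,0,100],[-30,-105,0,-2,12,0,100],[-45,-160,-15,-3,18,-1,100],[-60,-215,-40,-4,24,-1,100],[-77,-269,-64,-4.5,29.5,-1.8,100],[-77,-269,-64,-4.5,29.5,-1.8,100],[-77,-269,-64,-4.5,29.5,-1.8,100]]'
python3 - <<'E'
from h import *
c=snap("wrist","w2");W=cloud(c);print(manip.get_state()["clock"],manip.get_state()["tool_pos"])
m=(W[...,2]>.02)&(abs(W[...,0]-.383)<.075)&(abs(W[...,1]+.339)<.05)
v,u=np.nonzero(m);print("bbox",u.min(),u.max(),v.min(),v.max())
P=W[m];top=P[P[:,2]>.055];end=P[(P[:,2]>.038)&(P[:,2]<.05)]
for n,q in(("top",top),("ends",end),("all",P[P[:,2]>.038])):
    print(n,len(q),np.median(q[:,2]),cv2.minAreaRect((q[:,:2]*1000).astype(np.float32)))
E
```

```text
clock: 3.12
tool_pos: [0.3717, -0.3384, 0.2503]
tcp_rot: [0.0, -0.071, 0.997, -0.0]
wrist_force: [-0.1, 0.6, 0.7]
opening: 0.0857
3.175 [ 0.37156845 -0.33847691  0.25099946]
bbox 118 519 165 479
top 36356 0.3526753816581917 ((375.8749694824219, -338.3345031738281), (52.563720703125, 103.2055435180664), 5.939873695373535)
ends 2015 0.04455127362833587 ((380.0254211425781, -342.34063720703125), (90.24734497070312, 53.20424270629883), 6.838787078857422)
all 38416 0.3518070922043238 ((379.46380615234375, -337.78070068359375), (90.06025695800781, 103.73577117919922), 7.06894588470459)
```

View pics/w2.png

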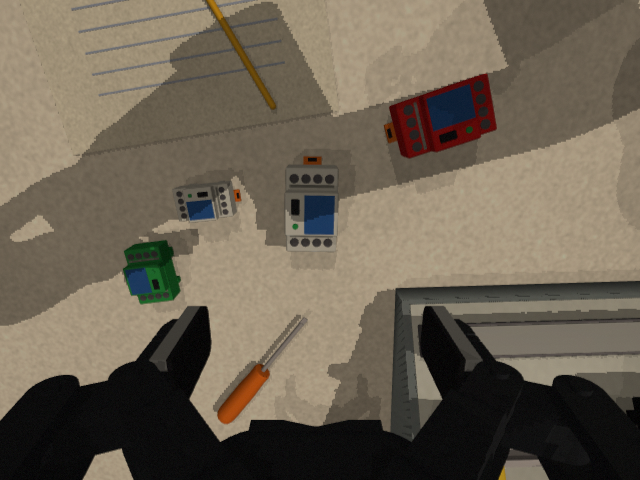

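Wrist view: the large grey module at (312,207) with its foot at (312,160) towards the robot, and room for the fingers. Centre is (380.0, -342.3) mm, yaw 6.8°. Go down.

```bash
python3 -m crank '[[8.5,-4,-50,0,0,-1.2,100],[8.5,-4,-100,0,0,-1.2,100],[8.5,-4,-140,0,0,-1.2,100],[8.5,-4,-160,0,0,-1.2,100],[8.5,-4,-160,0,0,-1.2,100]]'; python3 - <<'E'
from h import *
R=Ro.from_euler("Z",6.84,degrees=True).as_matrix()
print(rows(np.array([.380,-.3423,.014]),R@DOWN))
E
```

```text
clock: 3.8
tool_pos: [0.3788, -0.3419, 0.0896]
tcp_rot: [-0.0, -0.06, 0.998, 0.001]
wrist_force: [-1.1, 0.1, -0.6]
opening: 0.0851
(array([  1.2,  -0.4, -75.6]), array([-0.06, -0.05, -0.02]))
```

```bash
python3 -m crank '[[1.2,-0.4,-40,0,0,0,100],[1.2,-0.4,-65,0,0,0,100],[1.2,-0.4,-75.5,0,0,0,100],[1.2,-0.4,-75.5,0,0,0,100],[1.2,-0.4,-75.5,0,0,0,0],[1.2,-0.4,-75.5,0,0,0,0],[1.2,-0.4,-75.5,0,0,0,0],[1.2,-0.4,-75.5,0,0,0,0],[1.2,-0.4,-75.5,0,0,0,0],[1.2,-0.4,-75.5,0,0,0,0]]';  python3 - <<'E'
from h import *
s=manip.get_state()
print(s["tool_pos"],s["wrist_force"],s["opening"])
E
```

```text
clock: 5.05
tool_pos: [0.3808, -0.3451, 0.0155]
tcp_rot: [0.0, -0.059, 0.998, -0.001]
wrist_force: [-1.1, 0.5, 6.2]
opening: 0.0525
[ 0.38077161 -0.34508592  0.01545041] [-1.12217001  0.52343869  6.18983746] 0.052506614948871135
```

```bash
python3 -m crank '[[0,0,15,0,0,0,0],[0,0,50,0,0,0,0],[0,0,110,0,0,0,0],[0,0,170,0,0,0,0],[0,0,220,0,0,0,0],[0,0,240,0,0,0,0],[0,0,240,0,0,0,0]]';  cat > inhand.py <<'E'
from h import *
import sys
c=snap("wrist",sys.argv[1]);s=manip.get_state()
W=cloud(c);T=(W-s["tool_pos"])@rot(s["tcp_rot"])*1000 # tool frame mm
# module frame guess: mx=-tx, my=ty, mz=-tz
M=T*np.array([-1,1,-1])
print("clock",s["clock"],s["tool_pos"],s["wrist_force"],s["opening"])
k=(abs(M[...,0])<60)&(abs(M[...,1])<32)&(M[...,2]>0)&(M[...,2]<62)
P=M[k];zz=np.histogram(P[:,2],bins=np.arange(0,62,2));print([(int(b),int(n)) for n,b in zip(*zz) if n>60])
hi=P[P[:,2]>np.median(P[P[:,2]>35][:,2])-3] if (P[:,2]>35).sum()>50 else P
A=np.c_[hi[:,:2],np.ones(len(hi))];k3=np.linalg.lstsq(A,hi[:,2],rcond=None)[0];print("front plane tilt x,y deg",np.degrees(np.arctan(k3[:2])),"z",k3[2])
b=P[(P[:,2]<k3[2]-10)&(P[:,2]>k3[2]-20)]
for q,n in((hi,"front"),(b,"ends")): print(n,len(q),np.percentile(q[:,0],[.5,99.5]),np.percentile(q[:,1],[.5,99.5]),np.median(q[:,2]),cv2.minAreaRect(q[:,:2].astype(np.float32)))
E
python3 inhand.py w3
```

```text
clock: 5.92
tool_pos: [0.3805, -0.3451, 0.2563]
tcp_rot: [0.001, -0.059, 0.998, -0.002]
wrist_force: [0.4, -0.5, -3.6]
opening: 0.0525
clock 5.975 [ 0.37968326 -0.3440843   0.25408819] [-0.41648121  0.57987079 -3.99770198] 0.052928636724694944
[(0, 87), (2, 99), (4, 87), (6, 102), (8, 107), (10, 111), (12, 106), (14, 125), (16, 126), (18, 123), (20, 119), (22, 140), (24, 146), (26, 160), (28, 583), (30, 7709), (32, 1545), (34, 291), (36, 299), (38, 305), (40, 339), (42, 360), (44, 724), (46, 11013), (48, 3053), (50, 239), (52, 211), (54, 224), (56, 247), (58, 231)]
front plane tilt x,y deg [-0.31517345  0.41272753] z 48.15958865766371
front 16127 [-21.96662538  22.11302997] [-30.92056662  29.9275793 ] 47.477038805525765 ((0.3169536590576172, -0.3199272155761719), (45.75222396850586, 63.19056701660156), 0.22321000695228577)
ends 10432 [-44.38402238  44.70995263] [-28.53502266  27.90888261] 31.319810928747387 ((0.7330780029296875, -0.24116897583007812), (90.77144622802734, 63.22715377807617), 0.28110963106155396)
```

View pics/w3.png

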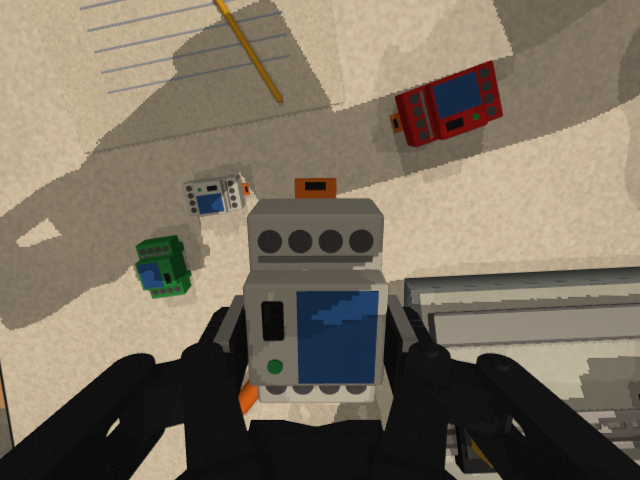

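Held straight: front face at tool z -47.5, ends at ±44.5, tilt under 0.5°. Now a helper that reports the lip in rail axes and the rows needed.

```bash
cat > lip.py <<'E'
from h import *
import sys
# usage: lip.py  "x,y,z,tilt" ...  (rail mm, deg) targets of lip corner
OFF=np.array([.15,0,17.4])/1000   # module centre in module axes seen from TCP
LIP=np.array([18,0,-20])/1000
s=manip.get_state()
Rm=rot(s["tcp_rot"])@DOWN.T
p=RR.T@(s["tool_pos"]+Rm@(OFF+LIP)-RO)*1000
rv=np.degrees(Ro.from_matrix(RR.T@Rm).as_rotvec())
print("t",s["clock"],"lip",np.round(p,1),"rv(rail)",np.round(rv,1),"F rail",np.round(RR.T@s["wrist_force"],1),"op",round(s["opening"],4))
for a in sys.argv[1:]:
    x,y,z,t=map(float,a.split(","))
    Rt=RR@Ro.from_euler("Y",t,degrees=True).as_matrix()
    print(a,rows(RO+RR@(np.array([x,y,z])/1000)-Rt@(OFF+LIP),Rt@DOWN,s))
E
python3 lip.py 25.5,-41,80,22 25.5,-41,20,22
```

```text
t 5.975 lip [-123.3 -287.5  211. ] rv(rail) [-0.9 30.  -3.3] F rail [-2.3  0.6 -3.3] op 0.0529
25.5,-41,80,22 (array([147.9, 275.8, -41.6]), array([ 1.19, -7.93,  3.38]))
25.5,-41,20,22 (array([177.5, 281.1, -93.6]), array([ 1.19, -7.93,  3.38]))
```

```bash
python3 -m crank '[[5,30,20,0,-1,0,0],[20,80,40,0,-2,1,0],[40,135,50,0,-3,1,0],[70,190,40,0.5,-5,2,0],[105,235,20,1,-7,3,0],[140,270,-20,1.2,-8,3.4,0],[148,276,-42,1.2,-8,3.4,0],[163,278.5,-68,1.2,-8,3.4,0],[175,280.7,-89,1.2,-8,3.4,0],[177.5,281,-93.6,1.2,-8,3.4,0],[177.5,281,-93.6,1.2,-8,3.4,0],[177.5,281,-93.6,1.2,-8,3.4,0]]'; python3 lip.py 25.5,-41,8,22 25.5,-41,2,22 25.5,-41,-4,22
```

```text
clock: 7.48
tool_pos: [0.5575, -0.0636, 0.161]
tcp_rot: [0.07, -0.088, 0.994, 0.006]
wrist_force: [0.5, 0.0, -2.7]
opening: 0.0527
t 7.475 lip [ 25.9 -41.6  20.3] rv(rail) [ 0.  21.9  0. ] F rail [-1.  -0.1 -2.6] op 0.0527
25.5,-41,8,22 (array([  5.6,   1.6, -10.8]), array([-0.02,  0.1 , -0.01]))
25.5,-41,2,22 (array([  8.5,   2.1, -16. ]), array([-0.02,  0.1 , -0.01]))
25.5,-41,-4,22 (array([ 11.5,   2.7, -21.2]), array([-0.02,  0.1 , -0.01]))
```

```bash
python3 -m crank '[[4,1,-8,0,0,0,0],[7,2,-13,0,0,0,0],[8.5,2.1,-16,0,0,0,0],[9.5,2.3,-17.8,0,0,0,0],[9.5,2.3,-17.8,0,0,0,0]]'; python3 lip.py 25.5,-41,-2,22 25.5,-41,-3,22 25.5,-41,-4,22; python3 - <<'E'
from h import *
c=snap("side","s1"); print(proj(c,RO))
u,v=proj(c,RO).astype(int)
cv2.imwrite("pics/s1c.png",cv2.resize(c["frame"][v-70:v+50,u-70:u+90],None,fx=5,fy=5,interpolation=2)[:,:,::-1])
E
```

```text
clock: 8.1
tool_pos: [0.567, -0.061, 0.1424]
tcp_rot: [0.07, -0.088, 0.994, 0.006]
wrist_force: [-0.2, -0.3, -2.7]
opening: 0.0529
t 8.1 lip [ 25.2 -40.7  -0.7] rv(rail) [ 0.  21.9  0. ] F rail [-1.6 -0.3 -2.3] op 0.0529
25.5,-41,-2,22 (array([ 1. , -0.1, -1. ]), array([-0.04,  0.05, -0.03]))
25.5,-41,-3,22 (array([ 1.5, -0. , -1.8]), array([-0.04,  0.05, -0.03]))
25.5,-41,-4,22 (array([ 2. ,  0. , -2.7]), array([-0.04,  0.05, -0.03]))
[357.85501338 236.50668786]
```

View pics/s1c.png

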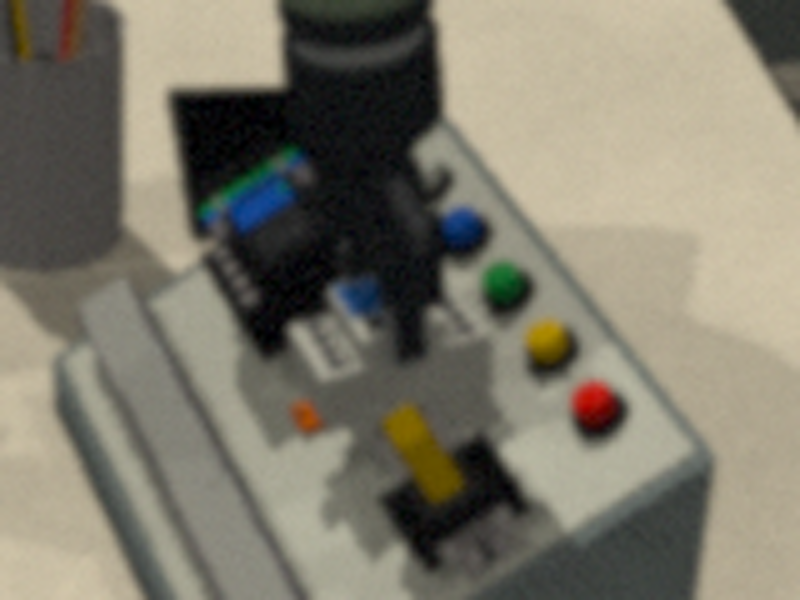

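Side crop: the module sits over the rail with its foot (305,415 in the crop) raised and the fingers clear of the tab. Come in to touch.

```bash
python3 -m crank '[[1,0,-1,0,0,0,0],[1.5,0,-1.8,0,0,0,0],[1.5,0,-1.8,0,0,0,0]]' | tail -2; python3 lip.py; python3 -m crank '[[0.25,0,-0.45,0,0,0,0],[0.5,0.1,-0.9,0,0,0,0],[0.5,0.1,-0.9,0,0,0,0]]' | tail -2; python3 lip.py
```

```text
wrist_force: [-9.5, 1.0, 9.3]
opening: 0.0523
t 8.525 lip [ 25.4 -40.8  -1.1] rv(rail) [ 0.1 22.1  0. ] F rail [-3.3  2.6 12.6] op 0.0523
wrist_force: [-11.6, -0.0, 13.1]
opening: 0.053
t 8.9 lip [ 25.5 -40.8  -1.2] rv(rail) [ 0.1 22.1  0.1] F rail [-3.4  2.  17. ] op 0.053
```

```bash
python3 -m crank '[[0.25,0,-0.45,0,0,0,0],[0.5,0.1,-0.9,0,0,0,0],[0.5,0.1,-0.9,0,0,0,0]]' | tail -2; python3 lip.py
```

```text
wrist_force: [-15.1, 1.1, 18.5]
opening: 0.0528
t 9.275 lip [ 25.5 -40.8  -1.3] rv(rail) [ 0.1 22.2  0.1] F rail [-3.5  3.7 23.4] op 0.0528
```

Contact is at lip z about -1 with roughly +15 to 20 N along rail z, so the seating face rests on the upper edge. The table grasp also suggests the hand offset is nearer 15.5 mm than 17.4. Ease off, then slide down the slope along the seating face.

```bash
sed -i 's/17.4\]/15.5]/' lip.py; python3 -m crank '[[-1.2,-0.2,2.2,0,0,0,0],[-2.2,-0.4,2,0,0,0,0],[-3.3,-0.6,1.9,0,0,0,0],[-4.3,-0.8,1.75,0,0,0,0],[-5.4,-1,1.6,0,0,0,0],[-5.4,-1,1.6,0,0,0,0]]' | tail -2; python3 lip.py;  python3 -m crank '[[-1,-0.2,-0.15,0,0,0,0],[-2.1,-0.4,-0.3,0,0,0,0],[-2.1,-0.4,-0.3,0,0,0,0]]' | tail -2; python3 lip.py
```

```text
wrist_force: [2.0, 0.8, 5.7]
opening: 0.0528
t 10.025 lip [ 23.1 -41.7  -2.2] rv(rail) [-0.1 21.7  0. ] F rail [4.7 0.4 3.9] op 0.0528
wrist_force: [2.9, 1.1, 5.3]
opening: 0.0524
t 10.4 lip [ 21.  -41.9  -1.4] rv(rail) [-0.1 21.7  0. ] F rail [5.3 0.6 3.1] op 0.0524
```

```bash
python3 -m crank '[[-1,-0.2,-0.15,0,0,0,0],[-2.1,-0.4,-0.3,0,0,0,0],[-2.1,-0.4,-0.3,0,0,0,0]]' | tail -2; python3 lip.py;  python3 -m crank '[[-1,-0.2,-0.15,0,0,0,0],[-2.1,-0.4,-0.3,0,0,0,0],[-2.1,-0.4,-0.3,0,0,0,0]]' | tail -2; python3 lip.py
```

```text
wrist_force: [2.2, 1.0, 5.7]
opening: 0.0528
t 10.775 lip [ 19.  -42.   -0.7] rv(rail) [-0.1 21.7  0. ] F rail [4.9 0.6 3.7] op 0.0528
wrist_force: [8.1, 1.7, 1.7]
opening: 0.053
t 11.15 lip [ 18.7 -42.   -0.5] rv(rail) [-0.1 21.5 -0. ] F rail [ 8.   0.3 -2.6] op 0.053
```

The slide stopped at lip x 18.7 with the force turning uphill, so the lip wall is on the rail edge: hooked at 21.5°. Now rock it down.

```bash
python3 lip.py 18.7,-42,-.5,17 18.7,-42,-.5,12 18.7,-42,-.5,7 18.7,-42,-.5,3 18.7,-42,-.5,0 18.7,-42,-.5,-2
```

```text
t 11.15 lip [ 18.7 -42.   -0.5] rv(rail) [-0.1 21.5 -0. ] F rail [ 8.   0.3 -2.6] op 0.053
18.7,-42,-.5,17 (array([-0. , -0. , -1.4]), array([ 0.86, -4.39,  0.04]))
18.7,-42,-.5,12 (array([ 0. , -0. , -3.1]), array([ 1.74, -9.31,  0.05]))
18.7,-42,-.5,7 (array([ 0.2,  0. , -4.7]), array([  2.62, -14.23,   0.05]))
18.7,-42,-.5,3 (array([ 0.4,  0. , -6. ]), array([  3.32, -18.17,   0.05]))
18.7,-42,-.5,0 (array([ 0.7,  0.1, -6.9]), array([  3.85, -21.12,   0.06]))
18.7,-42,-.5,-2 (array([ 0.9,  0.1, -7.5]), array([  4.2 , -23.09,   0.06]))
```

```bash
python3 -m crank '[[0,0,-0.7,0.4,-2.2,0,0],[0,0,-1.4,0.9,-4.4,0,0],[0,0,-2.2,1.3,-6.8,0,0],[0,0,-3.1,1.7,-9.3,0,0],[0,0,-3.1,1.7,-9.3,0,0]]' | tail -2; python3 lip.py 18.5,-42,-.5,7 18.5,-42,-.5,3 18.5,-42,-.5,0 
```

```text
wrist_force: [9.4, 1.0, -1.2]
opening: 0.0526
t 11.775 lip [ 17.3 -42.   -0.3] rv(rail) [-0.1 12.1 -0.1] F rail [ 7.6 -0.7 -5.8] op 0.0526
18.5,-42,-.5,7 (array([ 1.3,  0.2, -1.2]), array([ 0.91, -5.03,  0.1 ]))
18.5,-42,-.5,3 (array([ 1.5,  0.2, -2.5]), array([ 1.62, -8.97,  0.1 ]))
18.5,-42,-.5,0 (array([ 1.8,  0.2, -3.5]), array([  2.14, -11.92,   0.1 ]))
```

```bash
python3 -m crank '[[0.1,0,-0.9,0.4,-2.5,0,0],[0.3,0,-1.7,0.9,-5,0,0],[0.4,0,-2.4,1.3,-7,0,0],[0.5,0,-3,1.6,-9,0,0],[0.5,0,-3,1.6,-9,0,0]]' | tail -2; python3 lip.py 17.3,-42,-.3,0 17.3,-42,-.3,-2; python3 - <<'E'
from h import *
s=manip.get_state();print(RR.T@s["ft_torque"])
E
```

```text
wrist_force: [5.5, 1.5, 4.2]
opening: 0.0527
t 12.4 lip [ 17.  -42.1   0.3] rv(rail) [-0.1  3.1 -0.1] F rail [7.  0.5 0.8] op 0.0527
17.3,-42,-.3,0 (array([ 0.8,  0.2, -1.3]), array([ 0.54, -3.03,  0.1 ]))
17.3,-42,-.3,-2 (array([ 1. ,  0.3, -1.9]), array([ 0.89, -5.  ,  0.1 ]))
[ 0.06276376 -1.28492145 -0.18891159]
```

```bash
python3 -m crank '[[0.8,0.2,-1.4,0.3,-1.5,0,0],[1.3,0.2,-2.2,0.5,-3,0,0],[1.8,0.3,-3,0.5,-3,0,0],[1.8,0.3,-3,0.5,-3,0,0]]' | tail -2; python3 lip.py 17.3,-42,-.3,0 17.3,-42,-.3,-2; python3 - <<'E'
from h import *
s=manip.get_state();print(RR.T@s["ft_torque"])
E
```

```text
wrist_force: [-15.2, 0.2, 26.7]
opening: 0.0525
t 12.9 lip [ 17.7 -42.   -0.3] rv(rail) [-0.   0.1  0.1] F rail [ 0.4  2.9 30.6] op 0.0525
17.3,-42,-.3,0 (array([-0.3, -0. , -0.3]), array([ 0.1 , -0.13, -0.07]))
17.3,-42,-.3,-2 (array([-0.2,  0. , -0.9]), array([ 0.46, -2.1 , -0.06]))
[ 0.44393756  0.56637607 -0.33482847]
```

```bash
python3 -m crank '[[0,0,-0.3,0.4,-2,0,0],[0,0,-0.3,0.4,-2,0,0],[-0.8,-0.1,1.3,0.2,-1,0,0],[-1.6,-0.3,2.8,0,0,0,0],[-1.6,-0.3,2.8,0,0,0,0]]' | tail -2; python3 lip.py; python3 -m crank '[[-0.5,-0.1,0.9,0,0,0,0],[-1,-0.2,1.7,0,1.5,0,0],[-1,-0.2,1.7,0,1.5,0,0]]' | tail -2; python3 lip.py; python3 - <<'E'
from h import *
s=manip.get_state();print(RR.T@s["ft_torque"])
E
```

```text
wrist_force: [9.3, 0.4, -0.4]
opening: 0.0527
t 13.525 lip [ 17.3 -42.1   0.4] rv(rail) [-0.1  0.1 -0. ] F rail [ 7.8 -1.2 -5. ] op 0.0527
wrist_force: [13.8, 0.3, -10.5]
opening: 0.0531
t 13.9 lip [ 15.4 -42.    0.6] rv(rail) [ 0.2  1.7 -0.1] F rail [  6.6  -2.2 -15.9] op 0.0531
[-0.58692292 -1.6463071   0.05560513]
```

```bash
python3 -m crank '[[1,0.2,-1.5,0,-1.5,0,0],[1.5,0.2,-1.2,0,-1.5,0,0],[1.5,0.2,-1.2,0,-1.5,0,100],[1.5,0.2,-1.2,0,-1.5,0,100],[1.5,0.2,-1.2,0,-1.5,0,100],[1.5,0.2,-1.2,0,-1.5,0,100],[-8,-1.6,16,0,-1.5,0,100],[-28,-5,50,0,-1.5,0,100],[-55,-10,95,0,-1.5,0,100],[-75,-13.5,130,0,-1.5,0,100],[-75,-13.5,130,0,-1.5,0,100],[-75,-13.5,130,0,-1.5,0,100]]'; cat > see.py <<'E'
from h import *
import sys
c=snap("wrist",sys.argv[1]);s=manip.get_state();L=(cloud(c)-RO)@RR*1000
print(s["clock"])
def plane(q,lab):
    k=np.linalg.lstsq(np.c_[q[:,:2],np.ones(len(q))],q[:,2],rcond=None)[0];print(lab,"tilt",np.degrees(np.arctan(k[:2])).round(2),"z",np.median(q[:,2]).round(1))
ylo,yhi=map(float,sys.argv[2].split(","))
m=(abs(L[...,0])<50)&(L[...,1]>ylo)&(L[...,1]<yhi)
f=L[m&(L[...,2]>44)&(L[...,2]<58)];e=L[m&(L[...,2]>28)&(L[...,2]<40)]
if len(f)>50: plane(f,"front"); print("front",np.percentile(f,[1,99],0).round(1).tolist())
if len(e)>50: plane(e,"ends"); print("ends",np.percentile(e,[1,99],0).round(1).tolist())
t=L[(abs(L[...,0])<14)&(L[...,1]>-170)&(L[...,1]<0)&(L[...,2]>56)&(L[...,2]<80)]
if len(t)>30: print("tab top n",len(t),np.percentile(t,[1,50,99],0).round(1).tolist())
b=L[(L[...,0]>-12)&(L[...,0]<30)&(L[...,1]>36.5-10)&(L[...,1]<100)&(L[...,2]>46)&(L[...,2]<54)]
if len(b)>30: print("unit ymin",np.percentile(b[:,1],[.2,1]).round(1), "z",np.median(b[:,2]).round(1))
pn=L[(abs(L[...,1]+60)<50)&(L[...,0]>35)&(L[...,0]<60)&(abs(L[...,2]+22)<6)];print("panel z",np.median(pn[:,2]).round(1) if len(pn) else None)
E
python3 see.py w4 -80,-5
```

```text
clock: 15.4
tool_pos: [0.4819, -0.0765, 0.2642]
tcp_rot: [0.255, -0.086, 0.963, 0.023]
wrist_force: [0.6, 0.0, -0.4]
opening: 0.0851
15.45
front tilt [2.37 0.05] z 50.4
front [[-24.3, -68.7, 47.3], [19.6, -16.1, 52.6]]
ends tilt [ 2.21 -0.03] z 33.7
ends [[-46.1, -68.6, 30.6], [42.5, -16.3, 37.9]]
tab top n 737 [[-8.6, -150.8, 56.1], [-0.5, -138.0, 58.7], [9.1, -126.1, 60.4]]
unit ymin [36.3 36.6] z 49.8
panel z -22.0
```

View pics/w4.png

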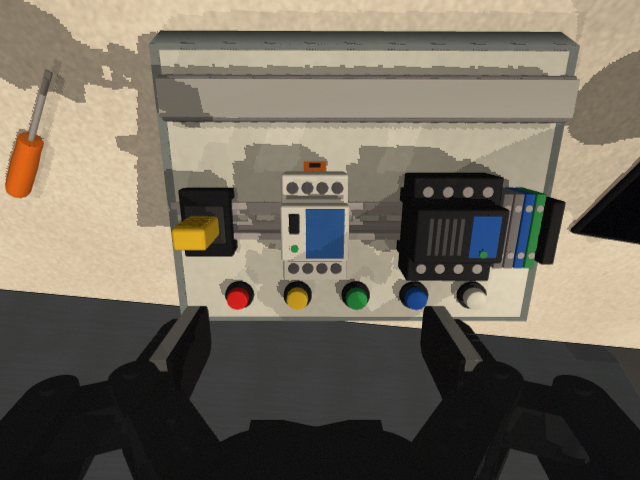

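Wrist view: module on the rail at (315,225), with the tab at (196,233) and the black unit at (450,225). The module reads about 2.3° tilted and 2 mm low, so I check it against the panel and rail edges in the same image.

```bash
cat > ref.py <<'E'
from h import *
import sys
c=load(sys.argv[1]);L=(cloud(c)-RO)@RR*1000
def pl(x0,x1,y0,y1,z0,z1,lab):
    q=L[(L[...,0]>x0)&(L[...,0]<x1)&(L[...,1]>y0)&(L[...,1]<y1)&(L[...,2]>z0)&(L[...,2]<z1)]
    if len(q)<30: print(lab,len(q));return
    k=np.linalg.lstsq(np.c_[q[:,:2],np.ones(len(q))],q[:,2],rcond=None)[0];r=q[:,2]-np.c_[q[:,:2],np.ones(len(q))]@k;q=q[abs(r)<1.5]
    k=np.linalg.lstsq(np.c_[q[:,:2],np.ones(len(q))],q[:,2],rcond=None)[0]
    print(lab,len(q),"tilt",np.degrees(np.arctan(k[:2])).round(2),"z@0",k[2].round(2),"x",np.percentile(q[:,0],[.5,99.5]).round(1),"y",np.percentile(q[:,1],[.5,99.5]).round(1))
pl(-80,100,-150,100,-26,-18,"panel")
pl(-20,30,40,90,46,54,"unit front")
pl(-30,30,-80,-5,44,58,"mod front")
pl(-50,-24,-80,-5,26,42,"mod low end")
pl(24,50,-80,-5,26,42,"mod lip end")
for y0,y1 in((-112,-75),(-10,33)):
    pl(-40,-8,y0,y1,-4,4,f"low flange {y0}"); pl(8,40,y0,y1,-4,4,f"up flange {y0}")
E
python3 ref.py w4; echo; python3 ref.py w1
```

```text
panel 22908 tilt [-0.08 -0.  ] z@0 -21.98 x [-79.6  99.1] y [-149.    98.2]
unit front 3119 tilt [-0.05  0.59] z@0 49.08 x [-19.9  22. ] y [40.3 89.7]
mod front 3440 tilt [2.29 0.23] z@0 50.6 x [-24.   19.7] y [-68.8 -16. ]
mod low end 1729 tilt [ 3.86 -0.08] z@0 35.26 x [-46.2 -24.1] y [-68.6 -16.1]
mod lip end 1119 tilt [0.33 0.2 ] z@0 35.57 x [25.8 42.8] y [-68.8 -16.4]
low flange -112 302 tilt [ 6.63 -0.26] z@0 0.65 x [-17.3 -10.7] y [-111.7  -75.4]
up flange -112 266 tilt [ 2.2  -0.47] z@0 -1.83 x [11.3 17.8] y [-111.7  -75.3]
low flange -10 318 tilt [-3.23  0.01] z@0 -1.27 x [-16.7 -10.7] y [-9.3 32.5]
up flange -10 304 tilt [ 1.99 -0.36] z@0 -0.98 x [11.6 17.9] y [-9.4 32.6]

panel 20311 tilt [-0.08  0.01] z@0 -21.97 x [-79.5  99.2] y [-148.7   97.9]
unit front 2185 tilt [-0.24  0.52] z@0 49.14 x [-19.9  22.2] y [40.3 89.7]
mod front 0
mod low end 0
mod lip end 0
low flange -112 204 tilt [6.47 0.72] z@0 1.99 x [-17.3 -10.8] y [-111.3  -75.6]
up flange -112 204 tilt [6.34 0.56] z@0 -1.34 x [11.3 18. ] y [-111.7  -75.8]
low flange -10 231 tilt [-3.88  0.23] z@0 -1.52 x [-17.1 -11.2] y [-9.7 32.8]
up flange -10 214 tilt [ 1.9  -0.07] z@0 -1.09 x [11.4 17.5] y [-9.4 32. ]
```

The references are fine. The module is on the rail with its foot end down, but its lip end sits about 1 mm high (2.3° slack in the groove). I'll press it flat with shut fingers on the front at rail x +10.

```bash
cat > tcp.py <<'E'
from h import *
import sys
s=manip.get_state();p=RR.T@(s["tool_pos"]-RO)*1000
print("t",s["clock"],"tcp rail",p.round(1),"rv",np.degrees(Ro.from_matrix(RR.T@rot(s["tcp_rot"])@DOWN.T).as_rotvec()).round(1),"F rail",(RR.T@s["wrist_force"]).round(1),"op",round(s["opening"],4))
for a in sys.argv[1:]: print(a,rows(RO+RR@(np.array(list(map(float,a.split(","))))/1000),RR@DOWN,s))
E
python3 tcp.py 10,-42,70 10,-42,54 10,-42,50 10,-42,48
```

```text
t 15.45 tcp rail [ -5.2 -40.7 156.5] rv [0.1 0.4 0. ] F rail [0.6 0.2 0.1] op 0.0857
10,-42,70 (array([ 55.8,   8.6, -67.3]), array([-0.03, -0.45, -0.07]))
10,-42,54 (array([ 63.7,  10. , -81.1]), array([-0.03, -0.45, -0.07]))
10,-42,50 (array([ 65.7,  10.4, -84.6]), array([-0.03, -0.45, -0.07]))
10,-42,48 (array([ 66.6,  10.5, -86.3]), array([-0.03, -0.45, -0.07]))
```

```bash
python3 -m crank '[[10,2,0,0,-0.4,0,0],[20,3,-10,0,-0.4,0,0],[35,5,-30,0,-0.4,0,0],[50,8,-55,0,-0.4,0,0],[56,8.6,-67,0,-0.4,0,0],[61,9.5,-76,0,-0.4,0,0],[63.7,10,-81,0,-0.4,0,0],[65.7,10.4,-84.6,0,-0.4,0,0],[65.7,10.4,-84.6,0,-0.4,0,0]]'|tail -2; python3 tcp.py;python3 -m crank '[[0.5,0.1,-0.9,0,0,0,0],[1,0.1,-1.7,0,0,0,0],[1,0.1,-1.7,0,0,0,0]]'|tail -2; python3 tcp.py
```

```text
wrist_force: [-0.3, 0.4, -0.8]
opening: 0.0001
t 16.575 tcp rail [ 11.5 -42.7  51.3] rv [-0.  -0.1  0.1] F rail [-0.6  0.5 -0.6] op 0.0001
wrist_force: [-0.0, 0.1, -1.0]
opening: 0.0
t 16.95 tcp rail [ 11.4 -42.7  49.2] rv [-0.  -0.1  0.1] F rail [-0.5  0.1 -0.9] op 0.0
```

```bash
python3 -m crank '[[0.5,0.1,-0.9,0,0,0,0],[1,0.1,-1.7,0,0,0,0],[1,0.1,-1.7,0,0,0,0]]'|tail -2; python3 tcp.py;python3 -m crank '[[0.5,0.1,-0.9,0,0,0,0],[1,0.1,-1.7,0,0,0,0],[1,0.1,-1.7,0,0,0,0]]'|tail -2; python3 tcp.py
```

```text
wrist_force: [-0.2, -1.1, 0.4]
opening: -0.0002
t 17.325 tcp rail [ 11.2 -42.7  47. ] rv [-0.  -0.1  0.1] F rail [-0.2 -1.1  0.6] op -0.0002
wrist_force: [0.2, -0.1, 0.3]
opening: 0.0002
t 17.7 tcp rail [ 11.2 -42.8  45. ] rv [-0.  -0.1  0.1] F rail [ 0.3 -0.2  0.2] op 0.0002
```

```bash
python3 - <<'E'
from h import *
c=snap("wrist","w5");a=c["frame"][150:450,120:520]
cv2.imwrite("pics/w5c.png",cv2.resize(a,None,fx=2,fy=2)[:,:,::-1])
E
python3 ref.py w5|head -5
```

```text
panel 45412 tilt [-0.09 -0.  ] z@0 -22.01 x [-79.6  96.7] y [-149.    98.3]
unit front 8374 tilt [-0.12  0.53] z@0 49.12 x [-19.8  22.5] y [40.2 89.7]
mod front 8385 tilt [2.4  0.38] z@0 50.69 x [-24.1  19.1] y [-68.9 -16.4]
mod low end 4574 tilt [ 3.62 -0.01] z@0 35.16 x [-46.2 -24.2] y [-68.8 -16.3]
mod lip end 609 tilt [-0.26  0.1 ] z@0 35.75 x [27.9 43.3] y [-69.2 -16. ]
```

View pics/w5c.png

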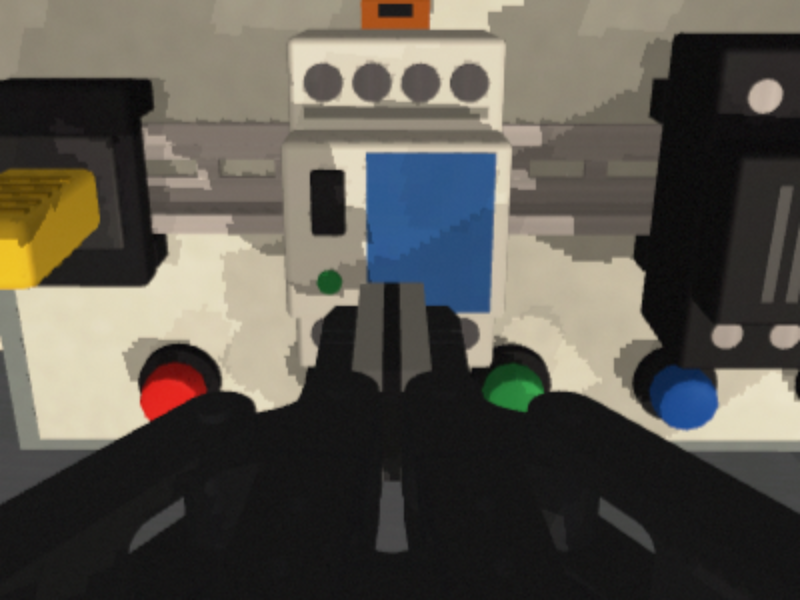

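```bash
python3 - <<'E'
from h import *
c=load("w5");W=cloud(c);s=manip.get_state()
L=(W-RO)@RR*1000;T=(W-s["tool_pos"])@rot(s["tcp_rot"])*1000
for u in (306,326):
  for v in range(280,340,5): print(u,v,"rail",L[v,u].round(1),"tool",T[v,u].round(1))
E
```

```text
306 280 rail [  4.5 -48.2  50.8] tool [ 6.8 -5.4 -5.7]
306 285 rail [  6.7 -48.2  51.8] tool [ 4.6 -5.4 -6.7]
306 290 rail [  9.4 -48.2  51.6] tool [ 1.9 -5.4 -6.5]
306 295 rail [  0.2 -47.6  75.8] tool [ 11.1  -4.8 -30.7]
306 300 rail [  0.  -47.4  80.6] tool [ 11.2  -4.7 -35.5]
306 305 rail [ -0.3 -47.3  85.3] tool [ 11.5  -4.6 -40.3]
306 310 rail [  0.1 -47.3  88.6] tool [ 11.1  -4.5 -43.6]
306 315 rail [  0.  -47.2  92.6] tool [ 11.2  -4.4 -47.6]
306 320 rail [ -0.3 -47.1  96.7] tool [ 11.5  -4.3 -51.6]
306 325 rail [ -0.5 -47.  100.5] tool [ 11.8  -4.2 -55.5]
306 330 rail [ 1.000e-01 -4.690e+01  1.027e+02] tool [ 11.1  -4.2 -57.6]
306 335 rail [ 1.000e-01 -4.680e+01  1.058e+02] tool [ 11.1  -4.1 -60.8]
326 280 rail [  4.7 -38.6  50.3] tool [ 6.6  4.2 -5.3]
326 285 rail [  7.  -38.6  50.9] tool [ 4.2  4.2 -5.8]
326 290 rail [  9.2 -38.6  51.8] tool [ 2.   4.2 -6.8]
326 295 rail [  0.  -39.4  76.1] tool [ 11.2   3.4 -31.1]
326 300 rail [ -0.4 -39.5  81.4] tool [ 11.6   3.2 -36.3]
326 305 rail [  0.1 -39.6  84.7] tool [ 11.2   3.1 -39.7]
326 310 rail [ -0.5 -39.8  89.8] tool [ 11.7   3.  -44.8]
326 315 rail [  0.1 -39.8  92.4] tool [ 11.1   2.9 -47.3]
326 320 rail [  0.2 -39.9  95.9] tool [ 11.    2.8 -50.8]
326 325 rail [  0.2 -40.   99.3] tool [ 11.    2.7 -54.2]
326 330 rail [  0.2 -40.1 102.5] tool [ 11.    2.6 -57.5]
326 335 rail [ -0.2 -40.2 106.2] tool [ 11.4   2.5 -61.1]
```

By depth the shut fingertips are at tool z about -30, at rail z about 75, still 24 mm off the module. That explains the lack of contact. Continue down with force checks.

```bash
python3 -m crank '[[3,0.5,-5.2,0,0,0,0],[6,1,-10.4,0,0,0,0],[9,1.6,-15.6,0,0,0,0],[9,1.6,-15.6,0,0,0,0]]'|tail -2; python3 tcp.py;python3 -m crank '[[0.5,0.1,-0.9,0,0,0,0],[1,0.1,-1.7,0,0,0,0],[1,0.1,-1.7,0,0,0,0]]'|tail -2; python3 tcp.py
```

```text
wrist_force: [0.1, -0.5, 0.3]
opening: -0.0006
t 18.25 tcp rail [ 11.6 -42.8  26.7] rv [-0.  -0.1  0.1] F rail [ 0.1 -0.5  0.2] op -0.0006
wrist_force: [-6.5, 0.9, 8.7]
opening: 0.0
t 18.625 tcp rail [ 12.1 -42.8  25.9] rv [-0.  -0.1  0.1] F rail [-1.   2.  10.6] op 0.0
```

```bash
python3 -m crank '[[0.5,0.1,-0.9,0,0,0,0],[1,0.1,-1.7,0,0,0,0],[1,0.1,-1.7,0,0,0,0]]'|tail -2; python3 tcp.py; python3 ref.py w5 >/dev/null; python3 - <<'E'
from h import *
snap("wrist","w6")
E
python3 ref.py w6|sed -n 3,5p
```

```text
wrist_force: [-23.0, 0.6, 25.2]
opening: -0.0002
t 19.0 tcp rail [ 12.7 -42.9  25.8] rv [-0.  -0.1  0.2] F rail [-7.   4.6 33.1] op -0.0002
mod front 8658 tilt [-0.17  0.37] z@0 50.15 x [-21.7  21.2] y [-69.1 -16.5]
mod low end 5240 tilt [1.35 0.08] z@0 34.97 x [-44.5 -24.2] y [-69.  -16.4]
mod lip end 430 tilt [-5.86  0.19] z@0 37.12 x [31.7 44.7] y [-69.7 -16.3]
```

Module is now flat (tilt -0.2°, x centred, z 50.1). Retract and turn for the tab, with the jaws along rail x.

```bash
python3 -m crank '[[-2,-0.3,3.5,0,0,0,0],[-12,-2,21,0,0,0,0],[-35,-6,60,0,0,0,0],[-50,-9,87,0,0,0,0],[-50,-9,87,0,0,0,0]]'; python3 - <<'E'
from h import *
s=manip.get_state();print(s["q"].round(2))
snap("wrist","w7")
for sg in(90,-90):
    Rt=RR@Ro.from_euler("Z",sg,degrees=True).as_matrix()@DOWN
    for y,z in((-138.2,100),(-138.2,40),(-138.2,5)):
        print(sg,z,rows(RO+RR@np.array([0,y,z])/1000,Rt,s))
E
python3 ref.py w7; python3 see.py w8 -80,-5
```

```text
clock: 19.68
tool_pos: [0.5129, -0.0743, 0.2459]
tcp_rot: [0.261, -0.086, 0.961, 0.021]
wrist_force: [0.2, 0.4, 0.4]
opening: -0.0002
[-0.53 -0.28  2.03  0.4   1.01 -2.43]
90 100 (array([ 18.3, -92.1, -28.9]), array([-44.36,  -7.48,  77.81]))
90 40 (array([ 47.8, -86.9, -80.8]), array([-44.36,  -7.48,  77.81]))
90 5 (array([  65. ,  -83.8, -111.2]), array([-44.36,  -7.48,  77.81]))
-90 100 (array([ 18.3, -92.1, -28.9]), array([ 44.72,   8.05, -77.83]))
-90 40 (array([ 47.8, -86.9, -80.8]), array([ 44.72,   8.05, -77.83]))
-90 5 (array([  65. ,  -83.8, -111.2]), array([ 44.72,   8.05, -77.83]))
panel 28363 tilt [-0.08 -0.  ] z@0 -21.94 x [-79.7  99. ] y [-148.9   98.4]
unit front 4188 tilt [-0.08  0.5 ] z@0 49.18 x [-19.8  22.5] y [40.2 89.8]
mod front 4423 tilt [0.58 0.35] z@0 50.17 x [-22.7  21.1] y [-68.9 -16.2]
mod low end 2179 tilt [ 1.72 -0.02] z@0 34.54 x [-45.1 -24.3] y [-69.1 -16.2]
mod lip end 1414 tilt [-1.67  0.01] z@0 35.15 x [27.1 44.2] y [-69.2 -16.3]
low flange -112 367 tilt [3.41 0.15] z@0 0.57 x [-17.2 -10.7] y [-111.7  -75.1]
up flange -112 341 tilt [1.67 0.  ] z@0 -0.99 x [11.4 18. ] y [-111.8  -75.1]
low flange -10 410 tilt [ 0.21 -0.08] z@0 -0.39 x [-17.  -10.9] y [-9.7 32.8]
up flange -10 367 tilt [4.05 0.07] z@0 -1.75 x [11.6 17.7] y [-9.4 32.5]
19.775
front tilt [0.85 0.04] z 49.9
front [[-22.8, -68.9, 45.8], [21.1, -16.3, 52.1]]
ends tilt [ 0.46 -0.02] z 33.7
ends [[-44.9, -68.8, 31.6], [43.9, -16.2, 37.1]]
tab top n 973 [[-8.7, -150.9, 56.1], [-0.6, -138.0, 58.8], [8.2, -126.2, 60.4]]
unit ymin [36.2 36.5] z 49.8
panel z -22.0
```

```bash
python3 -m crank '[[1,-5,0,4.5,0.8,-7.8,50],[2,-10,-3,9,1.6,-15.6,50],[4,-20,-6,13.4,2.4,-23.3,50],[6,-30,-9,17.9,3.2,-31.1,50],[8,-40,-12,22.4,4,-38.9,50],[10,-50,-15,26.8,4.8,-46.7,50],[12,-60,-18,31.3,5.6,-54.5,50],[14,-70,-21,35.8,6.4,-62.2,50],[16,-80,-25,40.2,7.2,-70,50],[18,-92,-29,44.7,8,-77.8,50],[18,-92,-29,44.7,8,-77.8,50],[18,-92,-29,44.7,8,-77.8,50]]'; python3 - <<'E'
from h import *
s=manip.get_state();print(s["q"].round(2))
c=snap("wrist","w9");L=(cloud(c)-RO)@RR*1000
t=L[(abs(L[...,0])<14)&(L[...,1]>-170)&(L[...,1]<-100)&(L[...,2]>56)&(L[...,2]<63)]
print("tab",np.percentile(t,[1,50,99],0).round(1).tolist())
Rt=RR@Ro.from_euler("Z",-90,degrees=True).as_matrix()@DOWN
p=RR.T@(s["tool_pos"]-RO)*1000;print(p)
for z in (40,20,5): print(z,rows(RO+RR@np.array([0,-138.2,z])/1000,Rt,s))
E
```

```text
clock: 21.28
tool_pos: [0.5296, -0.1643, 0.2128]
tcp_rot: [0.165, 0.619, 0.741, 0.201]
wrist_force: [0.6, -0.2, 0.9]
opening: 0.0427
[-0.71 -0.11  1.96  0.48  1.   -1.09]
tab [[-8.5, -151.0, 56.2], [0.2, -137.9, 58.8], [9.0, -126.5, 60.4]]
[  -3.08883464 -135.88613002   96.95311979]
40 (array([ 31.1,   3.2, -47.8]), array([-0.26,  0.1 , -0.23]))
20 (array([ 40.9,   5. , -65.1]), array([-0.26,  0.1 , -0.23]))
5 (array([ 48.3,   6.3, -78.1]), array([-0.26,  0.1 , -0.23]))
```

View pics/w9.png

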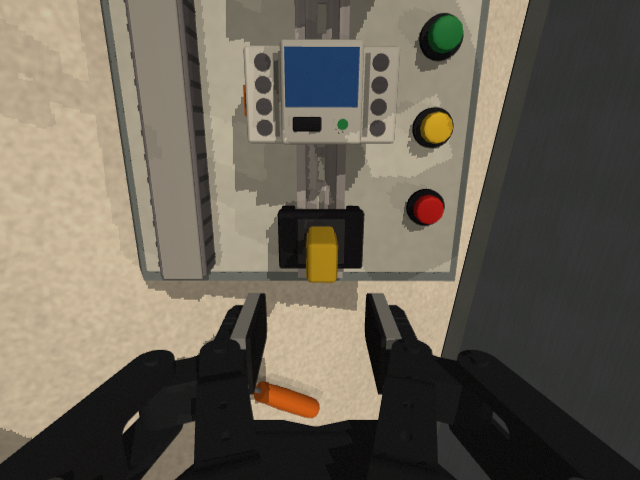

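Wrist view: the yellow tab (322,255) lies between the jaw columns (265 and 367), and the module is further along at (320,92). Descend astride the tab.

```bash
python3 -m crank '[[12,1.5,-15,0,0,0,50],[24,2.5,-35,0,0,0,50],[31,3.2,-48,0,0,0,50],[36,4,-56,0,0,0,50],[41,5,-65,0,0,0,50],[41,5,-65,0,0,0,50]]'|tail -2; python3 tcp.py; python3 -m crank '[[4,0.7,-6.9,0,0,0,50],[9,1.5,-15.5,0,0,0,50],[9,1.5,-15.5,0,0,0,50],[9,1.5,-15.5,0,0,0,0],[9,1.5,-15.5,0,0,0,0],[9,1.5,-15.5,0,0,0,0],[9,1.5,-15.5,0,0,0,0],[9,1.5,-15.5,0,0,0,0]]'|tail -2; python3 tcp.py
```

```text
wrist_force: [-0.0, 0.9, -0.0]
opening: 0.0427
t 22.075 tcp rail [   0.6 -138.6   20.5] rv [  0.4   0.1 -90. ] F rail [ 0.1  0.9 -0.1] op 0.0427
wrist_force: [-3.7, -1.1, 3.3]
opening: 0.0172
t 23.075 tcp rail [   1.  -139.3    3.3] rv [  0.3  -0.  -90. ] F rail [-1.7 -0.4  4.7] op 0.0172
```

```bash
python3 -m crank '[[-1.5,-0.3,2.6,0,0,0,0],[-3,-0.5,5.2,0,0,0,0],[-4.5,-0.8,7.8,0,0,0,0],[-5.9,-1,10.4,0,0,0,0],[-5.9,-1,10.4,0,0,0,0]]'|tail -2; python3 tcp.py; python3 see.py w10 -80,-5
```

```text
wrist_force: [2.0, -1.9, -4.7]
opening: 0.0171
t 23.7 tcp rail [   1.  -139.1   15.1] rv [  0.3  -0.  -90. ] F rail [-0.9 -2.2 -4.9] op 0.0171
23.75
front tilt [0.12 0.47] z 50.1
front [[-22.0, -69.1, 48.0], [21.6, -25.8, 52.3]]
ends tilt [0.39 0.24] z 34.0
ends [[-44.3, -69.3, 31.9], [44.0, -21.2, 35.9]]
tab top n 5592 [[-13.4, -150.5, 56.7], [0.4, -132.6, 70.6], [13.4, -125.8, 79.1]]
panel z -21.9
```

Tab is lifted about 11.8 mm, with a steady 5 N spring pull. Slide the stop along +y.

```bash
python3 -m crank '[[-1.8,9.8,0,0,0,0,0],[-3.5,19.7,0,0,0,0,0],[-5.3,29.5,0,0,0,0,0],[-7,39.4,0,0,0,0,0],[-8.4,47.2,0,0,0,0,0],[-8.4,47.2,0,0,0,0,0]]'|tail -2; python3 tcp.py; python3 -m crank '[[-1,5.9,0,0,0,0,0],[-2.1,11.8,0,0,0,0,0],[-3.2,17.7,0,0,0,0,0],[-4.2,23.6,0,0,0,0,0],[-5.3,29.5,0,0,0,0,0],[-5.3,29.5,0,0,0,0,0]]'|tail -2; python3 tcp.py
```

```text
wrist_force: [1.8, 1.7, -4.4]
opening: 0.017
t 24.5 tcp rail [  1.1 -89.7  15. ] rv [  0.4   0.1 -90. ] F rail [-0.4  1.3 -4.9] op 0.017
wrist_force: [1.5, -0.9, -4.9]
opening: 0.0172
t 25.25 tcp rail [  1.2 -60.   15.1] rv [  0.4   0.1 -90. ] F rail [-1.3 -1.1 -4.9] op 0.0172
```

```bash
python3 -m crank '[[-0.9,4.9,0,0,0,0,0],[-1.8,9.8,0,0,0,0,0],[-2.6,14.8,0,0,0,0,0]]'|tail -2; python3 tcp.py; python3 see.py w11 -60,36
```

```text
wrist_force: [2.5, -3.3, -4.7]
opening: 0.0173
t 25.625 tcp rail [  1.2 -46.   15.1] rv [  0.3  -0.  -90. ] F rail [-0.7 -3.7 -5. ] op 0.0173
25.675
front tilt [ 0.1  -0.95] z 49.9
front [[-21.8, -40.2, 46.2], [21.7, 29.4, 56.5]]
ends tilt [ 0.34 -0.4 ] z 33.8
ends [[-44.1, -33.5, 31.5], [44.1, 29.4, 36.6]]
tab top n 5557 [[-13.4, -57.4, 56.6], [0.2, -39.6, 70.5], [13.4, -32.9, 78.9]]
unit ymin [26.7 27.1] z 49.6
panel z -22.0
```

```bash
python3 -m crank '[[-0.5,3,0,0,0,0,0],[-1,5.6,0,0,0,0,0],[-1,5.6,0,0,0,0,0]]'|tail -2; python3 tcp.py; python3 -m crank '[[-0.2,1,0,0,0,0,0],[-0.2,1,0,0,0,0,0]]'|tail -2; python3 tcp.py; python3 -m crank '[[-0.2,0.9,0,0,0,0,0],[-0.2,0.9,0,0,0,0,0]]'|tail -2; python3 tcp.py
```

```text
wrist_force: [1.3, -2.0, -5.8]
opening: 0.0174
t 26.05 tcp rail [  1.2 -40.   15.1] rv [  0.4   0.  -90. ] F rail [-2.1 -2.2 -5.5] op 0.0174
wrist_force: [2.2, -3.9, -6.1]
opening: 0.0173
t 26.3 tcp rail [  1.3 -39.7  15.1] rv [  0.3  -0.  -90. ] F rail [-1.8 -4.3 -6. ] op 0.0173
wrist_force: [0.9, -6.9, -7.0]
opening: 0.0173
t 26.55 tcp rail [  1.3 -39.6  15.2] rv [  0.3  -0.1 -90. ] F rail [-3.8 -7.  -5.9] op 0.0173
```

Motion has stopped with a rising 7 N, so stop, module and black unit are in contact at about 99.7 mm travel. Lower the tab, then release.

```bash
python3 -m crank '[[1.5,-0.2,-2.6,0,0,0,0],[3,0,-5.2,0,0,0,0],[4.5,0.3,-7.8,0,0,0,0],[5.9,0.5,-10.4,0,0,0,0],[5.9,0.5,-10.4,0,0,0,0]]'|tail -2; python3 tcp.py; python3 see.py w12 -60,44
```

```text
wrist_force: [-0.1, -5.2, -3.8]
opening: 0.0167
t 27.175 tcp rail [  1.3 -39.6   3.2] rv [  0.3  -0.1 -90. ] F rail [-2.8 -5.1 -2.7] op 0.0167
27.225
front tilt [ 0.11 -1.65] z 49.8
front [[-21.7, -34.5, 46.1], [21.9, 43.5, 57.6]]
ends tilt [ 0.25 -0.76] z 33.7
ends [[-43.9, -33.5, 30.9], [44.2, 43.4, 38.4]]
tab top n 5424 [[-13.6, -51.6, 56.3], [0.2, -35.7, 59.3], [13.6, -27.0, 79.4]]
unit ymin [26.6 27.1] z 49.6
panel z -22.1
```

```bash
python3 -m crank '[[0,0,0,0,0,0,50],[0,0,0,0,0,0,50],[0,0,0,0,0,0,50],[0,0,0,0,0,0,50],[-10,-2,17,0,0,0,50],[-30,-7,52,0,0,0,50],[-48,-25,90,0,0,0,50],[-55,-45,110,0,0,0,50],[-55,-60,110,0,0,0,50],[-55,-60,110,0,0,0,50]]'|tail -2; python3 tcp.py; python3 see.py w13 -24,33; python3 - <<'E'
from h import *
c=load("w13");L=(cloud(c)-RO)@RR*1000
def pr(x0,x1,y0,y1,z0,z1,n):
    q=L[(L[...,0]>x0)&(L[...,0]<x1)&(L[...,1]>y0)&(L[...,1]<y1)&(L[...,2]>z0)&(L[...,2]<z1)];print(n,len(q),np.percentile(q,[1,50,99],0).round(1).tolist() if len(q)>10 else "")
pr(-14,14,-70,-20,55,80,"tab"); pr(-31,31,-80,-10,10,18,"carriage"); pr(-46,-24,-30,60,30,38,"mod low end")
g=c["frame"]
cv2.imwrite("pics/w13c.png",cv2.resize(g[0:330,100:520],None,fx=1.7,fy=1.7)[:,:,::-1])
E
```

```text
wrist_force: [0.1, 0.1, 0.1]
opening: 0.0426
t 28.475 tcp rail [ -0.9 -88.9 129.9] rv [  0.3   0.1 -90.1] F rail [0.2 0.1 0.1] op 0.0426
28.525
front tilt [0.05 0.43] z 50.0
front [[-22.1, -17.6, 47.6], [21.6, 32.6, 52.2]]
ends tilt [0.32 0.21] z 33.8
ends [[-44.5, -17.3, 31.8], [44.1, 32.6, 35.7]]
tab top n 1062 [[-7.9, -52.3, 56.3], [0.6, -39.2, 58.8], [9.1, -26.9, 60.4]]
unit ymin [26.5 26.9] z 49.7
panel z -22.0
tab 1084 [[-8.0, -52.6, 55.6], [0.6, -39.2, 58.7], [9.1, -26.9, 60.4]]
carriage 3140 [[-29.7, -60.8, 10.1], [-1.3, -36.7, 11.6], [30.5, -19.1, 15.3]]
mod low end 3955 [[-44.7, -16.6, 31.5], [-34.2, 23.3, 33.6], [-24.2, 59.3, 35.6]]
```

View pics/w13c.png

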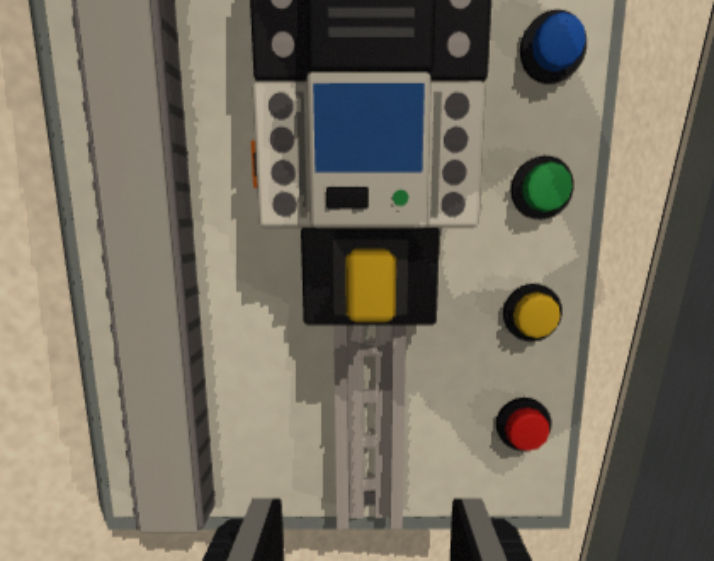

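The crop shows the black unit, module and stop side by side, with the yellow tab (371,285) down. Module is flat at 0.05–0.3°, its right side is at y -17.6, and the tab top at 58.8 matches its parked height. Hand in.

```bash
python3 -c "
from bench import manip
print(manip.hand_in())"
```

```text
the job is handed in; nothing more can be done
None
```

The module is clipped on the rail against the black unit, the end stop is locked in the slot beside it, and the job is handed in. The handover gave no verdict.

**What I did:** I gripped the larger light-grey module and hooked its lip behind the rail's upper edge at about 21.5°, guided by contact force. I then rocked it flat, lifted the tab about 12 mm and slid the stop until a 7 N stall showed all three parts touching. Finally I lowered the tab, let go and moved the arm clear.

**Last checks (wrist camera, about 28.5 s of the 61 s used):**

| Check | Measured | Needed |
|---|---|---|
| Module tilt | about 0.1–0.3° | within 3.5° |
| Front face above rail | 50.0 mm | 50 mm when seated |
| Module position across the rail | within about 0.5 mm of centre | within 2.5 mm |
| Gap to black unit | about 0.1 mm | under 5 mm |
| Stop travel | about 98.8 mm | 95.5–102.5 mm |
| Tab top height | 58.8 mm, same as when parked | within 2 mm of fully down |

The wrist force read about zero with the arm clear.

**What disagreed:**
- **Lip end high:** after the first release the module sat about 2.3° off, with its lip end roughly 1 mm high. I pressed its front with shut fingers at a peak of about 33 N, and it then stayed flat.
- **Fingertip position:** the shut fingertips turned out about 25 mm behind the stated TCP, so the module was gripped nearer its front than planned.
- **Not checked directly:** I judged the foot's click only from the module holding against a pull of about 13 N and staying flat. I never steered near the canister, tablet or screwdriver, but I did not re-measure where they are.

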